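# Swing down the supply hatch with the hook pole

### The arm

A 6-joint arm with a two-finger parallel gripper is mounted at the origin on the work surface. World frame = base frame: x ahead of the robot, y to its left, z up, the work surface at z = 0. Lengths are in mm, angles in rad, forces in N, time in s.
With the tool pointing down it reaches from about 425 to 1125 mm from the base axis. Payload 14.9 kg.
Tool frame: the origin (TCP) lies at the very end of the fingers, on their centre line; the grasp point (between the pads) lies 19 mm behind it; z points along the fingers, y is the line along which they close (so a half turn about z gives the same grasp; the last joint's range is limited). The gripper opens to 91 mm and grips with 3 to 60 N. Pads are 32 mm wide; open, the fingers measure 118 mm over their backs; the gripper's body (76 mm by 178 mm) begins 60 mm behind the grasp point.
Start: joints at [1.254, 0.379, 1.734, -0, 1.028, -0.033], TCP at [196.011, 672.01, 213.932] pointing down, gripper open.
Joint ranges: [-2.77, 2.77], [-0.74, 2.19], [0, 2.66], [-1.06, 4.2], [0.31, 2.87], [-3.08, 3.08]. Speed limits (rad/s): [1.89, 1.89, 2.39, 3.14, 3.14, 3.14].

### API

Orientations are given as a rotation vector (axis times angle).
In Python, from rig import robot, cams gives the robot as it stands. Calls block until the motion is done:
- robot.move_ptp(position, orientation): joint-space move of the TCP to a pose.
- robot.move_linear(position, rot=None, velocity=150, stop_force=None): straight line of the TCP; rot=None keeps the orientation; velocity is the mean speed in mm/s. With stop_force (N) it stops when the force on the tool has changed by that much, and returns True; else False.
- robot.movej(angles): joint-space move.
- robot.set_gripper(opening, f_grip=None): finger opening in mm; f_grip is the grip in N (None keeps the last); returns when the fingers have stopped.
- robot.wait(seconds).
- robot.ik(position, orientation): joint angles nearest the present ones, or None.
- robot.state(): the state.
- cams.get_image(name): name is "side" or "top" or "wrist"; returns the picture (400x640x3 uint8, red, green, blue); there is no depth.
- cams.camera_info(name): a dict with "fx", "fy", "cx", "cy" (pixels), "dist" ([k1, k2, p1, p2, k3] as OpenCV has them; the pictures are not rectified), "pose" (4x4, takes a point from camera to world coordinates). Camera axes: x right, y down, z forward; pixel columns grow to the right and rows downward; lengths in mm; the calibration is good to about 2 mm. A picture is of the moment at which its call begins: read the wrist's pose just before it. camera_info takes no time and is no camera call; for the wrist camera it gives the pose at the moment of the call.
A pose or a line that the arm cannot do raises robot.Unreachable and nothing moves.
- robot.close_job(): hands the job in; it is judged then, once.
The state is a dict: "time_s": time; "joint_pos": joint angles; "joint_velocities": joint speeds; "effort": joint torques, N m; "ee_pos": TCP position; "tool_rot": TCP orientation; "contact_force": force on the tool from outside, world axes, zero at the start; "moment": the same for the moment, N m; "grip_width": finger opening in mm; "grasp_force": force on a finger pad.
Only numpy, scipy, OpenCV 4.12 (cv2) and the standard library are available. Lean on these libraries where they do the work, as an engineer would, in place of code of your own. Each camera call takes 0.05 s, during which the arm holds its last target. There are 200 camera calls.

### The job

Take the hook pole from its rest, reach its hook into the eye at the top of the white supply cabinet's hatch, and pull the hatch gently down until it is fully open against its stop. Then unhook and lay the pole back in its rest as it was. Touch the hatch only with the pole, never force it or the cabinet (stay under 20 newtons) or let it swing fast, and leave the other things on the desk alone.

Things in the scene. Friction and masses are not known exactly. Their poses are not given: they have to be found in the camera images.
- pole: 250 g. Black handle 200 x 24 x 24 mm; origin at its centre, x towards the hook. A 10 mm rod leaves the +x end; its tip is a prong 8 mm thick, square down (own -z) to 38 mm below the handle axis. Rod is telescopic, clamped (slips above 45 N): prong axis is 140 to 220 mm ahead of the handle centre, differs, NOT reported: find by feel (touch the eye's bar) or sight. Grip mid-handle from above.
- rest: Fixed grey rest; origin at the centre of its underside, x along the lying pole towards the hook, z up. Two saddles 72 mm either side of centre along x, 14 mm thick, floor 55 mm above the desk, cheeks leave a 36 mm slot, flared tops end 87 mm up. The handle lies in both, its axis 67 mm above the desk, its centre within 10 mm of the rest's centre along x.
- cabinet: Fixed white supply cabinet, 280 mm wide, 192 deep, 345 high; origin at the centre of its underside, x points inwards from front to back, z up. Front face at x = -102 mm. The hatch fills the front from 172 to 296 mm height; above it a fixed header panel, flush with the shut hatch, goes to the top.
- hatch (a joint): Hatch angle in rad: 0 shut (upright, hard stop), growing as its top swings out to the cabinet's -x and down; hard stop at 1.0 = fully open. Starts at 0 to 0.12. Stiff friction hinge: it stays wherever it is left; moving it takes about 2 to 5 N at the eye.
- hinge (a point): Middle of the hatch's level hinge line, on the cabinet's front face at the hatch's lower edge, 172 mm above the desk; axes as the cabinet's. The hatch turns about its y axis.
- eye (a point): Middle of the eye's cross bar, steel wire 6 mm thick. Hatch shut: bar level, 24 mm out from the hatch's face, 130 mm above the hinge line and parallel to it, 48 mm long, a leg from each end back to the hatch. The opening between bar and face line, 21 mm deep, 42 mm wide, is open from above for the prong. Axes as the cabinet's while shut. Panel 10 mm thick, upper edge 6 mm below the bar.
- sanitiser: Pump bottle, 64 mm wide, 168 mm tall; origin at the centre of its foot. To be left alone.
- tub: White lidded tub 126 x 126 x 72 mm; origin under its centre. To be left alone.
- pen_cup: Dark cup, 72 mm wide, 95 mm tall; origin under its centre. To be left alone.
Not all that is in view belongs to the job. What is shaped like the rest but green is not meant.

How it is judged:
By the outcome, as a careful person would: the job done as asked, in the order asked, and still so for the second after the job is handed in, with the robot touching nothing.
It also fails if it takes over 72 s, if anything falls off the work surface, if the arm or the gripper's body presses on something with over 40 N, if the wrist force passes 120 N, or if a joint passes its speed limit or range.

## Working session

There is one attempt and no reset: what is moved stays moved. The work goes in short steps, each a Python script; the robot and the scene stay as the last script left them, time stands still between calls to the robot, and variables do not carry over. Pictures are saved under pics/ and viewed, at most 12 in all, crops included, and the job is handed in when it is done.

```bash
ls; mkdir -p pics; python3 - <<'E'
from rig import robot,cams
import cv2,numpy as np
for n in("side","top"):
    im=cams.get_image(n); cv2.imwrite(f"pics/{n}0.png",im[:,:,::-1]); i=cams.camera_info(n); print(n,{k:np.round(v,3).tolist() for k,v in i.items()})
print(robot.state())
E
```

```text
pics
side {'fx': 374.078, 'fy': 374.078, 'cx': 322.704, 'cy': 206.873, 'dist': [-0.078, 0.0, 0.0, 0.0, 0.0], 'pose': [[-0.995, -0.055, 0.085, 449.503], [-0.101, 0.62, -0.778, 708.377], [-0.01, -0.783, -0.622, 711.74], [0.0, 0.0, 0.0, 1.0]]}
top {'fx': 464.703, 'fy': 464.703, 'cx': 310.251, 'cy': 195.484, 'dist': [-0.006, 0.0, 0.0, 0.0, 0.0], 'pose': [[0.012, -0.994, 0.11, 403.871], [-1.0, -0.015, -0.019, 68.081], [0.02, -0.11, -0.994, 1326.267], [0.0, 0.0, 0.0, 1.0]]}
{'time_s': 0.1, 'joint_pos': array([ 1.25367200e+00,  3.79406287e-01,  1.73471989e+00, -3.64584208e-05,
        1.02845881e+00, -3.33037253e-02]), 'joint_velocities': array([-0.00088415, -0.00122608, -0.00064671, -0.00041388, -0.00179548,
        0.0004017 ]), 'effort': array([ 1.89079321e-03, -7.65028596e+01, -4.35294056e+01,  6.53008232e-02,
        3.97232920e-02, -3.05385277e-05]), 'ee_pos': array([195.92479922, 671.65791617, 213.3199892 ]), 'tool_rot': array([-4.44280028e-01, -3.10987517e+00,  1.54336708e-03]), 'contact_force': array([-0.71161519, -0.51297695,  0.75773829]), 'moment': array([ 0.00106512, -0.01262638,  0.03639377]), 'grasp_force': 0.0, 'grip_width': 91.50895264333077}
```

View pics/side0.png

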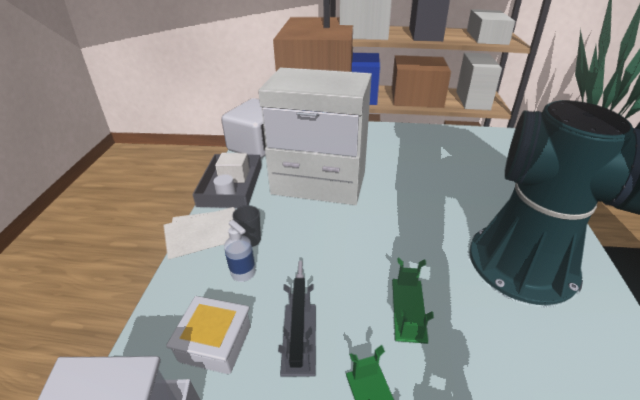

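View pics/top0.png

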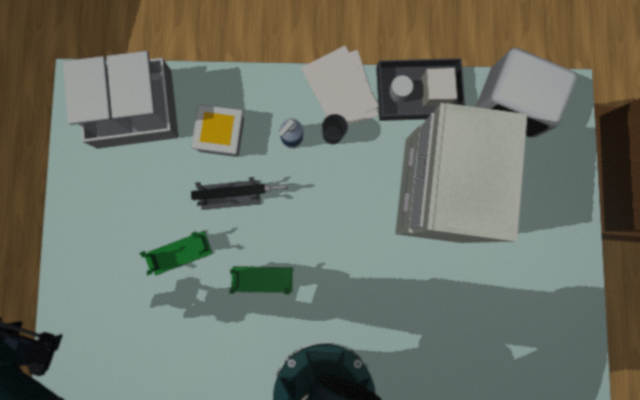

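The side view shows the cabinet's hatch eye at about (308,115) and the pole in the grey rest from (297,360) to (300,265). In the top view the pole runs from (192,195) to (290,187), and the cabinet's front is on the left at about x=400–430. Next I'll zoom in for corner pixels.

```bash
cat > h.py <<'E'
import numpy as np,cv2
from rig import robot,cams
def rays(n,px,info=None):
    i=info or cams.camera_info(n); K=np.array([[i["fx"],0,i["cx"]],[0,i["fy"],i["cy"]],[0,0,1]])
    u=cv2.undistortPoints(np.array(px,float).reshape(-1,1,2),K,np.array(i["dist"],float))[:,0]
    T=np.array(i["pose"]); d=np.c_[u,np.ones(len(u))]@T[:3,:3].T
    return T[:3,3],d/np.linalg.norm(d,axis=1)[:,None]
def onz(n,px,z,info=None):
    o,d=rays(n,px,info); return o+d*((z-o[2])/d[:,2])[:,None]
def proj(n,P,info=None):
    i=info or cams.camera_info(n); K=np.array([[i["fx"],0,i["cx"]],[0,i["fy"],i["cy"]],[0,0,1]])
    T=np.linalg.inv(np.array(i["pose"])); return cv2.projectPoints(np.array(P,float).reshape(-1,3),cv2.Rodrigues(T[:3,:3])[0],T[:3,3],K,np.array(i["dist"],float))[0][:,0]
E
python3 - <<'E'
from h import *
t=cv2.imread("pics/top0.png"); s=cv2.imread("pics/side0.png")
for n,im,(x0,y0,x1,y1) in(("top",t,(180,170,320,215)),("side",s,(270,255,325,380))):
    c=im[y0:y1,x0:x1].max(axis=2); m=(c<32).astype(np.uint8)
    nn,l,st,ce=cv2.connectedComponentsWithStats(m); k=1+st[1:,4].argmax()
    p=np.argwhere(l==k)[:,::-1].astype(np.float32)+[x0,y0]
    r=cv2.boxPoints(cv2.minAreaRect(p.astype(np.float32))); print(n,st[k],r.tolist()); print(onz(n,r,79).round(1).tolist())
a=cv2.resize(t[95:250,390:535],None,fx=3.8,fy=3.8,interpolation=2)
b=cv2.resize(t[170:220,180:320],None,fx=4,fy=4,interpolation=2)
c=cv2.resize(s[60:205,255:380],None,fx=4,fy=4,interpolation=2)
cv2.imwrite("pics/a.png",a);cv2.imwrite("pics/c.png",c)
cv2.imwrite("pics/b.png",b); print(a.shape,c.shape)
E
```

```text
top [ 13  15  70  15 525] [[192.4529266357422, 189.88824462890625], [261.8882141113281, 184.54705810546875], [262.6646728515625, 194.64117431640625], [193.22940063476562, 199.98236083984375]]
[[552.6, 361.8, 79.0], [569.9, 175.6, 79.0], [542.5, 172.9, 79.0], [525.4, 358.7, 79.0]]Traceback (most recent call last):
  File "<stdin>", line 5, in <module>
ValueError: attempt to get argmax of an empty sequence
```

```bash
python3 - <<'E'
from h import *
t=cv2.imread("pics/top0.png"); s=cv2.imread("pics/side0.png")
for n,im,(x0,y0,x1,y1),th in(("top",t,(180,170,320,215),40),("side",s,(270,255,325,380),45)):
    c=im[y0:y1,x0:x1].max(axis=2); m=(c<th).astype(np.uint8); print(c.min())
    nn,l,st,ce=cv2.connectedComponentsWithStats(m); k=1+st[1:,4].argmax()
    p=np.argwhere(l==k)[:,::-1].astype(np.float32)+[x0,y0]
    r=cv2.boxPoints(cv2.minAreaRect(p.astype(np.float32))); print(n,st[k],r.tolist()); print(onz(n,r,79).round(1).tolist())
a=cv2.resize(t[95:250,390:535],None,fx=3.8,fy=3.8,interpolation=2)
b=cv2.resize(t[170:220,180:320],None,fx=4,fy=4,interpolation=2)
c=cv2.resize(s[60:205,255:380],None,fx=4,fy=4,interpolation=2)
cv2.imwrite("pics/a.png",a);cv2.imwrite("pics/c.png",c)
cv2.imwrite("pics/b.png",np.vstack([b,np.zeros((20,560,3),np.uint8),cv2.resize(np.rot90(s[255:380,270:325]),None,fx=4,fy=4,interpolation=2)[:, :560] if 1 else 0, ]) if 0 else b)
E
```

```text
19
top [ 12  14  72  21 667] [[190.92059326171875, 190.2791290283203], [260.7552490234375, 177.10276794433594], [263.7047119140625, 192.7349395751953], [193.87005615234375, 205.9113006591797]]
[[551.5, 365.9, 79.0], [590.2, 179.2, 79.0], [547.7, 170.2, 79.0], [509.4, 356.3, 79.0]]
37
side [ 20  61  13  51 528] [[290.0, 316.0], [302.0, 316.0], [302.0, 366.0], [290.0, 366.0]]
[[566.1, 271.7, 79.0], [542.1, 269.3, 79.0], [527.0, 375.2, 79.0], [548.4, 377.3, 79.0]]
```

View pics/a.png

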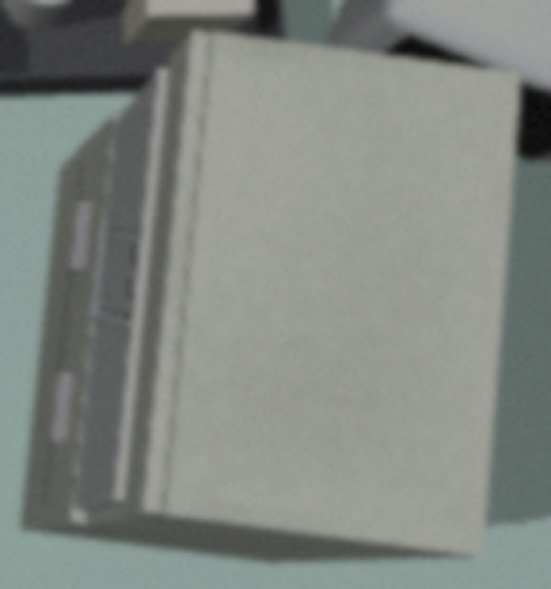

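View pics/c.png

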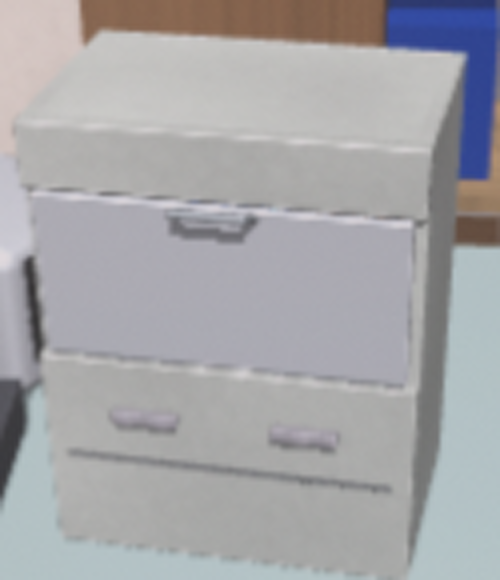

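View pics/b.png

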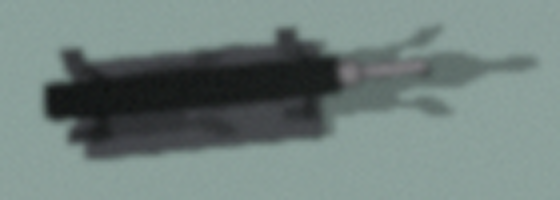

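Top crop: cabinet top corners at crop pixels (195,30), (520,73), (478,553), (143,512). The eye legs sit near x=95–135, y=235 and 318. In the side crop the eye is around (165–255, 212–238). The pole crop shows the handle from x=46 to 341 and the rod tip at (430,68).

```bash
python3 - <<'E'
from h import *
f=lambda P,s,o:(np.array(P,float)+.5)/s-.5+np.array(o)
C=onz("top",f([(195,30),(520,73),(478,553),(143,512)],3.8,(390,95)),345)
print(C.round(1).tolist(),[np.linalg.norm(C[i]-C[(i+1)%4]).round(1) for i in range(4)])
sc=onz("side",f([(15,122),(430,150),(466,55),(98,30)],4,(255,60)),345);print("side corners",sc.round(1).tolist())
sb=onz("side",f([(62,538),(408,577)],4,(255,60)),0);print("side foot",sb.round(1).tolist())
tb=onz("top",f([(22,525)],3.8,(390,95)),0);print("top foot",tb.round(1).tolist())
g=lambda P:f(P,4,(180,170))
print("handle top",onz("top",g([(45,88),(340,57),(342,92),(47,118)]),79).round(1).tolist())
print("axis",onz("top",g([(46,103)]),79).round(1),"rod tip",onz("top",g([(430,68)]),72).round(1))
print("plate", onz("top",g([(88,158),(325,136)]),5).round(1).tolist())
print("cheek tops",onz("top",g([(70,55),(285,33)]),87).round(1).tolist())
E
```

```text
[[721.4, -233.8, 345.0], [699.5, -422.1, 345.0], [423.5, -387.4, 345.0], [444.0, -199.4, 345.0]] [np.float64(189.5), np.float64(278.2), np.float64(189.2), np.float64(279.5)]
side corners [[720.2, -231.0, 345.0], [445.8, -202.5, 345.0], [422.6, -385.1, 345.0], [702.1, -422.4, 345.0]]
side foot [[722.0, -233.0, 0.0], [444.4, -206.6, 0.0]]
top foot [[447.2, -201.7, 0.0]]
handle top [[547.9, 365.9, 79.0], [571.9, 168.3, 79.0], [548.1, 166.4, 79.0], [527.6, 363.7, 79.0]]
axis [[537.7 364.8  79. ]] rod tip [[566.2 107.6  72. ]]
plate [[506.8, 351.1, 5.0], [524.9, 183.6, 5.0]]
cheek tops [[569.4, 348.2, 87.0], [586.5, 204.9, 87.0]]
```

Both cameras agree to about 3 mm, and the sizes match: cabinet 279 × 189, handle 199. The estimates are handle centre (549,266), pole direction (0.112,-0.994), and prong about 155 mm ahead of the centre. Next is a reachability check, then the approach and grip.

```bash
cat >> h.py <<'E'
from scipy.spatial.transform import Rotation as Rn
PD=np.array([.112,-.994,0]); PD/=np.linalg.norm(PD)
N=np.array([-.1125,-.9937,0]); N/=np.linalg.norm(N)
H=np.array([583,-217,172.])          # hinge middle
REST=np.array([549,266,67.])
Z=np.array([0,0,1.])
def tool(P,d,phi=0,s=1):
    """pole centre P, heading d, hook raised by phi -> TCP pos, rotvec"""
    d=d*np.cos(phi)+Z*np.sin(phi); y=np.cross(Z,d); y/=np.linalg.norm(y); up=np.cross(d,y)
    zt=-up; xt=s*d; R=np.c_[xt,np.cross(zt,xt),zt]
    return P+19*zt, Rn.from_matrix(R).as_rotvec()
def eye(th): return H-N*(24*np.cos(th)+130*np.sin(th))+Z*(130*np.cos(th)-24*np.sin(th))
def centre(prong_off,th,phi,L,d,above):
    """handle centre so that the prong axis is prong_off inward (along pole) of the bar and rod axis `above` over it"""
    dd=d*np.cos(phi)+Z*np.sin(phi); y=np.cross(Z,d); up=np.cross(dd,y)
    return eye(th)+dd*(prong_off-L)+up*above
E
python3 - <<'E'
from h import *
for s in(1,-1):
    for P,d,phi in[(REST,PD,0),(REST+Z*130,PD,0)]+[(centre(7,t,.5*t,155,N,14),N,.5*t) for t in(0,.5,1)]:
        p,r=tool(P,d,phi,s); q=robot.ik(p,r); print(s,p.round(),None if q is None else np.round(q,2))
s=1
p,r=tool(REST+Z*130,PD,0,s)
if robot.ik(p,r) is not None:
    robot.move_ptp(p,r); cv2.imwrite("pics/w1.png",cams.get_image("wrist")[:,:,::-1]); print(robot.state()["time_s"],np.array(cams.camera_info("wrist")["pose"]).round(2).tolist())
E
```

```text
1 [549. 266.  48.] [ 0.41  0.48  1.97 -0.    0.7  -2.84]
1 [549. 266. 178.] [ 0.41  0.29  1.94 -0.    0.92 -2.84]
1 [602. -46. 297.] None
1 [608.   7. 233.] [ 0.08  0.24  1.89 -0.28  1.07 -2.8 ]
1 [611.  31. 147.] [ 0.21  0.42  1.89 -0.54  1.07 -2.49]
-1 [549. 266.  48.] [ 0.41  0.48  1.97 -0.    0.7   0.3 ]
-1 [549. 266. 178.] [ 0.41  0.29  1.94 -0.    0.92  0.3 ]
-1 [602. -46. 297.] [-0.11  0.14  1.88 -0.    1.12 -0.  ]
-1 [608.   7. 233.] [ 0.08  0.24  1.89 -0.28  1.07  0.34]
-1 [611.  31. 147.] [ 0.21  0.42  1.89 -0.54  1.07  0.65]
2.5333 [[-0.99, -0.11, -0.03, 557.96], [-0.11, 0.95, 0.29, 183.04], [0.0, 0.29, -0.96, 350.06], [0.0, 0.0, 0.0, 1.0]]
```

View pics/w1.png

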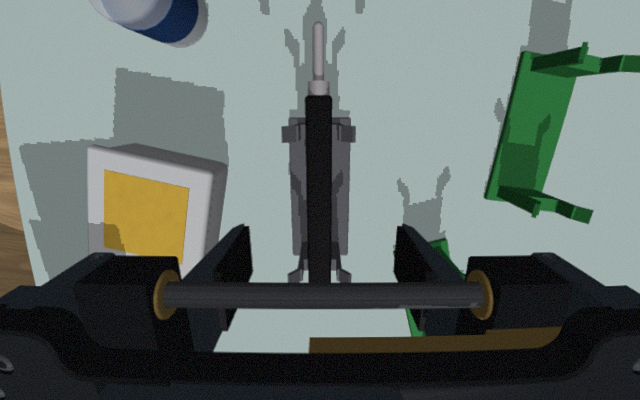

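The wrist view is aligned with the pole: the handle front end is at (318,97) and the rod tip at (318,22). This tool orientation would run joint 6 past its range at the cabinet, so I'll grip with the half-turned tool instead.

```bash
python3 - <<'E'
from h import *
im=cv2.imread("pics/w1.png").astype(int).max(axis=2)
print([(y,int(im[y,312:326].min()),int(im[y,318])) for y in range(14,30)])
print([(y,int(im[y,318])) for y in range(90,102)])
print("handle cols",[ (y,np.where(im[y,290:350]<40)[0][[0,-1]]+290) for y in(150,180,220)])
a=onz("wrist",[(318,22)],72); b=onz("wrist",[(318,97)],79); c=onz("wrist",[(318,150),(318,220)],79)
print(a.round(1),b.round(1),c.round(1),"tip-front",np.linalg.norm((a-b)[0,:2]))
p,r=tool(REST+Z*130,PD,0,-1); robot.move_ptp(p,r)
p,r=tool(REST,PD,0,-1); hit=robot.move_linear(p,r,velocity=100,stop_force=8); print("hit",hit,robot.state()["time_s"])
E
```

```text
[(14, 123, 124), (15, 122, 124), (16, 118, 125), (17, 123, 127), (18, 122, 128), (19, 122, 126), (20, 122, 122), (21, 100, 100), (22, 98, 101), (23, 98, 122), (24, 101, 145), (25, 108, 150), (26, 103, 151), (27, 100, 151), (28, 98, 154), (29, 99, 150)]
[(90, 151), (91, 154), (92, 151), (93, 151), (94, 138), (95, 69), (96, 17), (97, 15), (98, 21), (99, 19), (100, 30), (101, 12)]
handle cols [(150, array([306, 331])), (180, array([307, 331])), (220, array([307, 331]))]
[[569.9 110.4  72. ]] [[563.1 171.2  79. ]] [[558.1 216.8  79. ]
 [550.8 284.1  79. ]] tip-front 61.10381133005666
hit False 6.6333
```

```bash
sed -i 's/^REST=.*/REST=np.array([551,267,67.])/' h.py; python3 - <<'E'
from h import *
p,r=tool(REST,PD,0,-1); robot.move_linear(p,r,velocity=50); F0=robot.state()["contact_force"]
robot.set_gripper(0,f_grip=55); s=robot.state(); print(s["grip_width"],s["grasp_force"],F0.round(2),s["contact_force"].round(2),s["ee_pos"],s["time_s"])
robot.move_linear(p+Z*60,velocity=100); robot.wait(.1); print(robot.state()["contact_force"].round(2))
robot.move_linear(p+Z*310,velocity=250)
# outside the eye: prong 50 mm out of the bar, tip 12 under a shut bar's centre once lowered
E0=eye(0); 
p,r=tool(E0-N*(156+55)+Z*45,N,0,-1); robot.move_ptp(p,r); robot.wait(.2)
s=robot.state(); print(s["time_s"],s["ee_pos"].round(1),p.round(1),s["contact_force"].round(2),s["moment"].round(2),s["grip_width"])
t=cams.get_image("top")[:,:,::-1];q=cams.get_image("side")[:,:,::-1]
cv2.imwrite("pics/t2.png",t);cv2.imwrite("pics/s2.png",q)
a=cv2.resize(t[120:220,350:450],None,fx=4,fy=4,interpolation=2);b=cv2.resize(q[80:180,270:370],None,fx=4,fy=4,interpolation=2)
cv2.imwrite("pics/m2.png",np.hstack([a,b]))
print("eye pred px", [ (n,th,proj(n,[eye(th)-24*np.array([-N[1],N[0],0]),eye(th)+24*np.array([-N[1],N[0],0])]).round(1).tolist()) for n in("top","side") for th in(0,.12)])
E
```

```text
23.81719732590126 54.99792516231537 [-1.04  0.73 -0.04] [ 0.82 -0.11 -0.96] [551.09745896 267.023234    48.04297052] 7.9167
[ 0.09  0.48 -2.59]
11.1333 [609.5  17.7 328.2] [609.4  16.5 328. ] [ 0.15  0.36 -3.6 ] [-0.04  0.04  0.04] 23.696733065814083
eye pred px [('top', 0, [[417.3, 177.3], [419.4, 156.4]]), ('top', 0.12, [[410.1, 176.7], [412.2, 155.8]]), ('side', 0, [[316.2, 113.4], [298.3, 111.9]]), ('side', 0.12, [[314.9, 117.2], [296.8, 115.7]])]
```

View pics/m2.png

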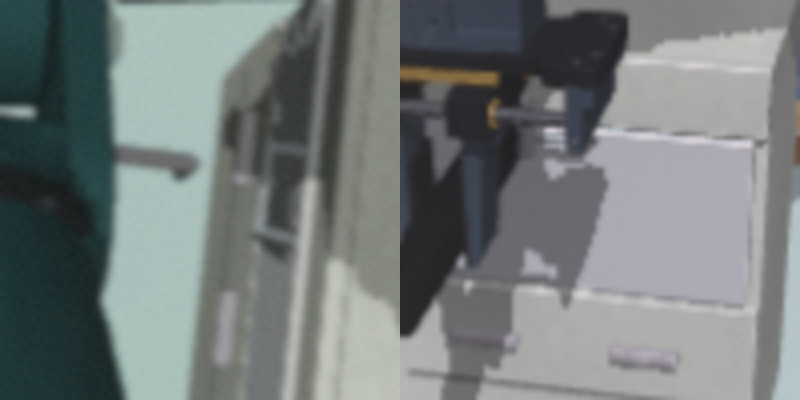

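The bar is visible in the top view at about (418,156)–(414,179), which puts θ at roughly 0.03–0.05. The prong end is at about (399.5,160.5). I'll check its lateral position, then feel for the bar.

```bash
python3 - <<'E'
from h import *
s=robot.state(); P=s["ee_pos"]+19*Z
for L in(150,156,162): print(L,proj("top",[P+N*(L+4)+Z*5,P+N*(L-35)+Z*5]).round(1).tolist())
p,r=tool(eye(.04)-N*(156+45)+Z*26,N,0,-1)
robot.move_linear(p,r,velocity=60); robot.wait(.3); f0=robot.state()["contact_force"]; 
ns=[]
for _ in range(10): robot.wait(.02); ns.append(robot.state()["contact_force"])
print("noise",np.std(ns,axis=0).round(2),np.mean(ns,axis=0).round(2))
hit=robot.move_linear(p+N*55,velocity=18,stop_force=1.8)
s=robot.state(); d=(s["ee_pos"]-eye(.04))@N
print(hit,"bar-centre dist along N => L if theta=.04:",-d-7, "F",(s["contact_force"]-np.mean(ns,axis=0)).round(2),s["time_s"],s["ee_pos"].round(1))
t=cams.get_image("top")[:,:,::-1]; cv2.imwrite("pics/m3.png",cv2.resize(t[120:220,350:450],None,fx=5,fy=5,interpolation=2))
E
```

```text
150 [[397.5, 159.4], [379.4, 157.1]]
156 [[400.2, 159.8], [382.2, 157.4]]
162 [[403.0, 160.1], [384.9, 157.8]]
noise [0.55 0.45 0.3 ] [ 0.   -0.05 -2.45]
True bar-centre dist along N => L if theta=.04: 156.2701135850206 F [1.05 0.63 0.13] 14.125 [604.3 -25.7 307.3]
```

View pics/m3.png

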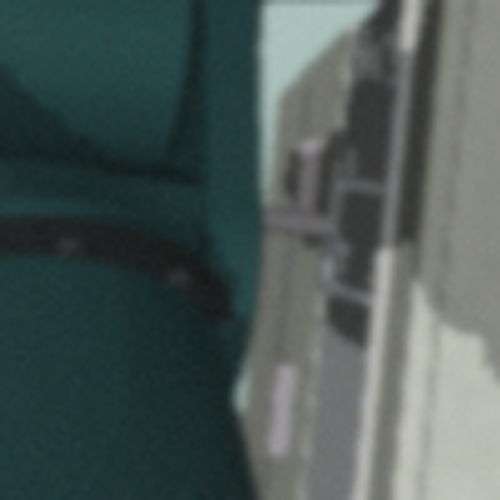

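The prong end meets the bar at about (330,225) in the crop. The force is near the noise level, so I'll confirm the contact with a small averaged step, then lift over and insert.

```bash
cat >> h.py <<'E'
def F(n=12):
    a=[]
    for _ in range(n): robot.wait(.015); a.append(robot.state()["contact_force"])
    return np.mean(a,axis=0)
E
python3 - <<'E'
from h import *
b=np.array([0,-.05,-2.45]); p0=robot.state()["ee_pos"]
print((F()-b).round(2))
for k in range(1,5):
    robot.move_linear(p0+N*k*1.5,velocity=15); f=F()-b; print(k*1.5,f.round(2),-f@N)
    if -f@N>1.3: break
s=robot.state(); d=(s["ee_pos"]-eye(.04))@N; print("L@.04",-d-7,s["time_s"],s["ee_pos"].round(1))
E
```

```text
[0.25 0.62 0.01]
1.5 [0.02 4.74 0.66] 4.709157223637792
L@.04 154.996875924055 14.8333 [603.9 -27.  307. ]
```

Contact confirmed: 4.7 N after 1.5 mm. Next: back off, lift, go over and lower in behind the bar.

```bash
python3 - <<'E'
from h import *
c=robot.state()["ee_pos"]-N*1.0
robot.move_linear(c-N*4,velocity=30); robot.move_linear(c-N*4+Z*30,velocity=60); robot.wait(.2)
h1=robot.move_linear(c+N*20.5+Z*30,velocity=30,stop_force=4); b=F(); 
h2=robot.move_linear(c+N*20.5-Z*12,velocity=25,stop_force=3.5); f=F()
s=robot.state(); print(h1,h2,b.round(2),(f-b).round(2),(s["ee_pos"]-c).round(1),(s["ee_pos"]-c)@N,s["time_s"])
if not(h1 or h2):
    p=s["ee_pos"]; g=robot.move_linear(p-N*12,velocity=15,stop_force=1.8); f=F()
    s=robot.state(); print("pull",g,(f-b).round(2),(s["ee_pos"]-c)@N,s["ee_pos"].round(1),s["time_s"],s["moment"].round(2))
    np.savez("st.npz",c=c,b=b)
E
```

```text
False False [-0.34  0.18 -2.61] [ 0.46 -0.09 -0.08] [ -2.3 -20.4 -11.9] 20.484163979093516 19.2083
pull True [ 0.29 -0.61 -0.  ] 14.073100343077343 [601.7 -39.9 293.8] 19.925 [-0.02  0.02  0.03]
```

Hooked: the pull contact came exactly 14 mm behind the outside contact, as the geometry predicts. Next I'll pull along the arc with force checks.

```bash
cat > pull.py <<'E'
from h import *
K=.55
def setup():
    z=np.load("st.npz"); e=z["e"]; return z["b"],7-(e-eye(.04))@N,(e+19*Z-eye(.04))[2],z["lat"]
def wp(th,off=7,lift=None):
    b,L,ab,lat=setup(); phi=K*(th-.04)
    return tool(centre(off,th,phi,L,N,ab+3*th if lift is None else lift)+lat,N,phi,-1)
E
python3 - <<'E'
from h import *
z=dict(np.load("st.npz")); e=robot.state()["ee_pos"]; T=np.cross(Z,N)
z["e"]=e; z["lat"]=T*((e-eye(.04))@T); np.savez("st.npz",**z)
from pull import *
b,L,ab,lat=setup(); print("L",L,"above",ab,"lat",lat.round(1))
assert all(robot.ik(*wp(t)) is not None for t in np.arange(.04,1.08,.05))
for th in np.arange(.08,.885,.04):
    p,r=wp(th); h=robot.move_linear(p,r,velocity=22,stop_force=9); f=F(4)-b; s=robot.state()
    print(round(th,2),h,f.round(1),round(np.linalg.norm(f),1),round(s["time_s"],1))
    if h or np.linalg.norm(f)>11: break
E
```

```text
L 155.92377558097763 above 11.893943628153352 lat [-1.4  0.2 -0. ]
0.08 False [ 0.1 -4.4 -0.5] 4.4 20.4
0.12 False [ 0.3 -3.6 -0.5] 3.6 21.0
0.16 False [-0.1 -3.6 -0.1] 3.6 21.5
0.2 False [ 0.1 -2.9 -0.1] 2.9 22.0
0.24 False [ 0.5 -3.3  0.1] 3.4 22.5
0.28 False [ 1.  -3.1  0.4] 3.2 23.1
0.32 False [ 1.5 -3.   0.1] 3.3 23.6
0.36 False [ 1.  -3.   0.1] 3.1 24.1
0.4 False [ 1.1 -2.7 -0. ] 2.9 24.7
0.44 False [ 0.9 -3.   0.6] 3.2 25.2
0.48 False [ 0.9 -3.2  0.5] 3.4 25.7
0.52 False [ 1.5 -3.   0.4] 3.4 26.3
0.56 False [ 1.8 -2.6  0.7] 3.2 26.8
0.6 False [ 1.6 -2.4  0.7] 3.0 27.4
0.64 False [ 1.1 -1.9  0.7] 2.3 27.9
0.68 False [ 1.5 -1.7  0.7] 2.4 28.5
0.72 False [ 0.7 -1.8  0.7] 2.1 29.0
0.76 False [ 0.9 -1.9  0.9] 2.2 29.6
0.8 False [ 0.6 -1.9  1.3] 2.4 30.1
0.84 False [ 0.8 -1.7  0.6] 2.0 30.7
0.88 False [ 0.7 -1.4  0.8] 1.8 31.2
```

```bash
python3 - <<'E'
from pull import *
b=setup()[0]
for th in np.r_[.91,.94,.96,.97,np.arange(.978,1.09,.008)]:
    p,r=wp(th); h=robot.move_linear(p,r,velocity=15,stop_force=6); f=F(6)-b; s=robot.state(); m=np.linalg.norm(f)
    print(round(th,3),h,f.round(1),round(m,1),round(s["time_s"],1))
    if h or m>8: break
np.savez("th.npz",th=th)
t=cams.get_image("top")[:,:,::-1];q=cams.get_image("side")[:,:,::-1]
T=np.cross(Z,N)
print([(n,x,proj(n,[eye(x)-24*T,eye(x)+24*T]).round(1).tolist()) for n in("top","side") for x in(.9,1.)])
cv2.imwrite("pics/m4.png",np.hstack([cv2.resize(t[120:220,350:450],None,fx=4,fy=4,interpolation=2),cv2.resize(q[80:180,260:360],None,fx=4,fy=4,interpolation=2)]))
E
```

```text
0.91 False [ 0.9 -2.1  1.1] 2.6 31.9
0.94 False [ 1.2 -2.1  1.5] 2.8 32.5
0.96 False [ 0.7 -2.6  1.6] 3.1 33.0
0.97 False [ 1.5 -3.   1.9] 3.9 33.4
0.978 False [ 1.1 -2.9  1.9] 3.7 33.7
0.986 False [ 0.7 -2.9  2.5] 3.9 34.0
0.994 False [ 1.1 -3.2  2. ] 3.9 34.4
1.002 False [ 1.  -2.6  2.2] 3.6 34.8
1.01 False [ 1.1 -3.2  2.1] 4.0 35.1
1.018 False [ 0.9 -4.2  3.6] 5.6 35.5
1.026 False [ 0.3 -7.7  7.1] 10.5 35.8
[('top', 0.9, [[371.7, 176.6], [373.9, 156.9]]), ('top', 1.0, [[368.6, 177.1], [370.8, 157.6]]), ('side', 0.9, [[308.4, 154.0], [290.0, 152.1]]), ('side', 1.0, [[308.0, 159.2], [289.7, 157.3]])]
```

View pics/m4.png

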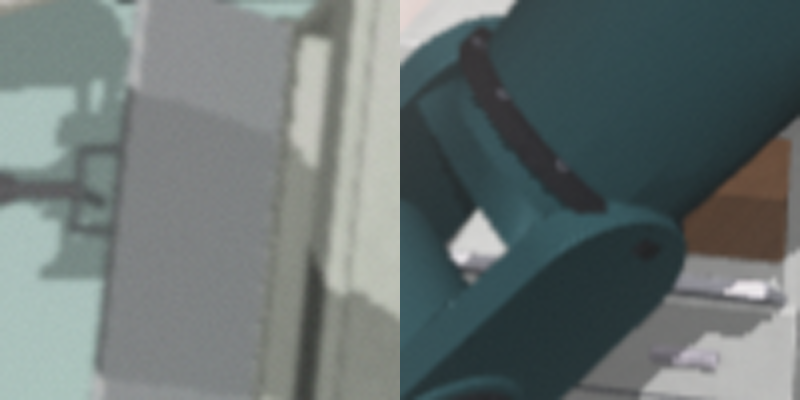

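The force jumped by 5 N over 1 mm at the stop. The bar in the top view runs (370,156)–(369,178), matching the prediction for θ = 1.0, so the hatch is fully open. Next I'll unhook along the prong's own axis and return to above the rest.

```bash
python3 - <<'E'
from pull import *
b,L,ab,lat=setup(); th=float(np.load("th.npz")["th"]); A=ab+3*th; phi=K*(th-.04)
dd=N*np.cos(phi)+Z*np.sin(phi); up=np.cross(dd,np.cross(Z,N))
p,r=wp(th)
h=robot.move_linear(p+dd*6,velocity=15,stop_force=14); f=F(6)-b; print(h,f.round(2))
q=p+dd*6
h=robot.move_linear(q+up*45,velocity=50,stop_force=5); f=F(6)-b; print(h,f.round(2),robot.state()["time_s"])
if not h:
    robot.move_linear(q+up*45-dd*40,velocity=80)
    e=robot.state()["ee_pos"]; p2,r2=tool(REST+Z*260,N,0,-1)
    robot.move_linear([e[0],e[1]+20,330],r2,velocity=150)
    p,r=tool(REST+Z*250,PD,0,-1); robot.move_ptp(p,r)
    robot.move_linear(p-Z*190,velocity=200); robot.wait(.3)
    print(F().round(2),robot.state()["time_s"],robot.state()["moment"].round(2))
    t=cams.get_image("top")[:,:,::-1];q=cams.get_image("side")[:,:,::-1]
    cv2.imwrite("pics/t5.png",t);cv2.imwrite("pics/s5.png",q)
    cv2.imwrite("pics/m5.png",np.hstack([cv2.resize(t[120:240,340:460],None,fx=3.3,fy=3.3,interpolation=2),cv2.resize(q[240:360,240:360],None,fx=3.3,fy=3.3,interpolation=2)]))
E
```

```text
False [0.56 0.03 0.29]
False [ 0.43 -0.32  0.05] 37.7
[-0.04  0.02 -2.53] 41.9917 [-0.03  0.01 -0.03]
```

View pics/m5.png

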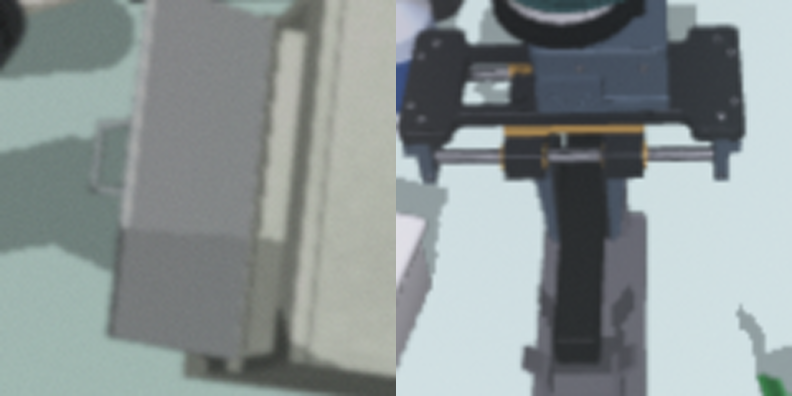

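The hatch stayed open, with its bar at crop (97,122–190). The pole sits straight above the rest, about centred between the cheeks. Time to lay it down.

```bash
python3 - <<'E'
from h import *
p,r=tool(REST,PD,0,-1)
h=robot.move_linear(p+Z*.5,r,velocity=50,stop_force=6); s=robot.state(); print(h,s["ee_pos"].round(2),F().round(2),s["time_s"])
if not h:
    robot.set_gripper(60); robot.wait(.3)
    robot.move_linear(p+Z*150,velocity=150)
    q,rr=tool(REST+Z*130-PD*0,PD,0,1); robot.move_ptp(q,rr); robot.wait(.2)
    i=cams.camera_info("wrist"); w=cams.get_image("wrist")[:,:,::-1]; cv2.imwrite("pics/w6.png",w); im=w.astype(int).max(axis=2)
    for y in(150,220):
        c=np.where(im[y,290:350]<40)[0]+290; print(y,c[[0,-1]],onz("wrist",[(c[[0,-1]].mean(),y)],79,i).round(1))
    print([(y,int(im[y,318])) for y in range(88,102)],robot.state()["time_s"])
E
```

```text
False [551.21 267.11  48.83] [-0.06 -0.02 -2.8 ] 43.4333
150 [310 335] [[556.2 217.   79. ]]
220 [311 334] [[548.6 284.3  79. ]]
[(88, 137), (89, 136), (90, 135), (91, 137), (92, 133), (93, 125), (94, 92), (95, 28), (96, 2), (97, 22), (98, 14), (99, 31), (100, 24), (101, 27)] 48.6917
```

View pics/w6.png

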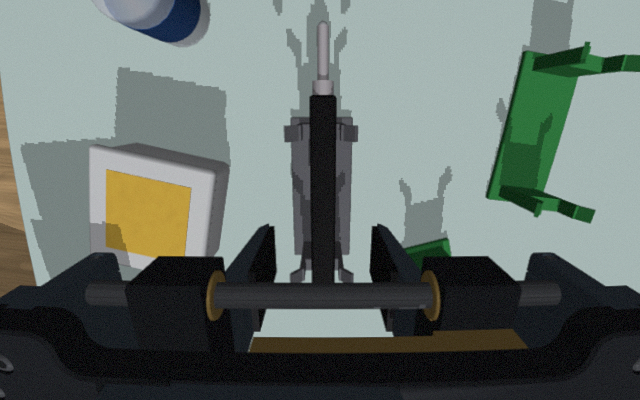

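The handle lies between both cheeks, with its front end at (321,95) and tip at (322,22), within about 2 mm of where it started. The gripper is clear, so I'm handing in.

```bash
python3 -c "
from rig import robot
print(robot.close_job())"
```

```text
the job is handed in; nothing more can be done
None
```

The hatch is fully open against its stop, the pole is unhooked and back in its rest within about 2 mm of where it lay, and the job is handed in at about 49 s; the highest measured contact force was about 10.5 N.

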